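Clear the wash basket and hold the bottle pen's gate open

TASK

The wash basket stands in the way of the bottle pen's gate: hang it by its handle bar in the two-pronged fork of the stand and let go of it. Then squeeze the gate's two catches fully together, first the one nearer the hinge, then the one nearer the grip post, take the gate by its upright grip post and swing it past its detent until it stands square to the pen's front. The gate springs back if let go, so finish while still holding it wide open by the post; leave the bottle, tip box and beaker where they stand.

Things in the scene. Friction and masses are not known exactly. Their poses are not given: they have to be found in the camera images.
- basket: Loose steel wash basket, 70 (x) x 112 (y) x 45 mm high, about 0.22 kg, with a fixed bail: two uprights 53 mm either side of the middle carry a round steel bar 9 mm thick along the basket's y, its centre 115 mm above the underside. Origin: centre of the underside. The same turned half round.
- basket_bar (a point): Middle of the basket's handle bar (9 mm thick, along the basket's y, 106 mm long, 70 mm of free air under it above the basket's rim): pinch it here from above across the bar.
- hook_stand: Short retort stand fixed on the bench: base 150 x 140 x 16 mm, rod 70 mm behind (+x), 215 mm high. Origin: on the bench under the fork's seat. Two steel prongs 7 mm thick point to -x, 32 mm either side (y) of the middle, free between; each slopes down from a cross block (x +55 to +77, up to 209 mm high) to a valley at x 0, then up to a tip 22 mm out, 192 mm high. Mouth 55 mm wide.
- hook_seat (a point): Where the middle of the handle bar rests when hung: x 0, y 0, 178 mm above the bench; the bar lies along the stand's y across both prongs. The prongs must enter between bar and basket: come from the stand's front (-x) with the bar's centre 203 to 233 mm high (over the tips, basket rim under the prongs), go in along +x until over the seat, then lower.
- pen: White bottle pen fixed on the bench, 250 mm wide (y), from x 0 (gate) to +210 mm, walls 97 mm high, bottles inside. Origin: on the bench under the middle of the closed gate; +x points into the pen, the gate opens to -x. A header rail, top 130 mm high, 30 mm deep, crosses over the gate and carries both catches. A sill at the hinge end, 46 mm in front of the gate, holds the detent dome.
- catch1_mid (a point): Middle of the catch nearer the hinge (pen x 0, y -60 mm, 155 mm high, 25 mm above the header). A catch is two upright grey tabs, each 26 mm (x) by 7 mm (y) and 137 to 173 mm high, either side of this point along the pen's y, 54 mm over their outer faces when out and 34 mm when fully squeezed together.
- catch2_mid (a point): Middle of the catch nearer the grip post (pen x 0, y +32 mm, 155 mm high); the same form as the other.
- catch1 (a joint): Travel (m) of each tab of the catch nearer the hinge: 0 out (its tongue locks the gate), 0.010 fully squeezed; free of the gate from about 0.0075. The two tabs move together about the fixed middle with about 5 N of friction and stay where they are left.
- catch2 (a joint): The same for the catch nearer the grip post.
- gate (a joint): Angle of the gate (rad): 0 closed, grows as the free end swings out to -x (anticlockwise from above), stop at 1.75; square is 1.57. A spring closes it, 0.08 N m when shut, 0.5 N m when wide (about 3 N at the post). A sprung detent must be pushed over between about 0.5 and 1.0 rad (some 3 N more at the post).
- gate_grip (a point): On the axis of the gate's upright black grip post, 16 mm in diameter, moving with the gate, 150 mm above the bench; the post is free from 95 mm up to its top at 168 mm. With the gate closed it lies at pen x -40, y +80 mm. Being round it turns in the fingers.
- gate_hinge (a point): On the gate's vertical hinge line (pen x 0, y -105 mm), 150 mm above the bench; the post moves on a circle of 189 mm radius about it.
- reagent_bottle: Bystander: bottle 66 mm wide, 140 mm high. Origin: centre of the underside.
- tip_box: Bystander: box 85 x 120 x 50 mm high. Origin: centre of the underside.
- beaker: Bystander: glass beaker 70 mm wide, 90 mm high. Origin: centre of the underside.
Mind the look-alikes: they are no part of the job. Of the things that look like the basket, the smallest one is meant.

How it is judged (in metres and radians):
On the way, in this order (a step that is already met when the one before it is completed fails the run):
1. the basket hangs from the fork by its bar, let go (distance between basket_bar and hook_seat below 0.02 m and contact force between basket and hook_stand above 0.5 N and contact force between basket and the arm below 0.1 N and contact force between basket and the fingers below 0.1 N and linear speed of basket below 0.1 m/s), for 0.2 s.
2. the catch nearer the hinge is squeezed in while the other is still out (value of joint catch1 above 0.0085 m and value of joint catch2 below 0.003 m), for 0.1 s.
3. the catch nearer the grip post is squeezed in too, the gate still closed (value of joint each of catch1, catch2 above 0.0085 m and value of joint gate below 0.15 rad), for 0.1 s.
4. the gate is past its detent (value of joint gate above 1.05 rad), for 0.1 s.
At the end, for the whole second after the job is handed in: The fingers hold the gate by its post (TCP within 50 mm of the grip point, over 0.8 N), still, over 1.3 rad open; both catches in over 7.5 mm; the basket hangs at rest, clear of the pen, bar within 20 mm of the seat; bottle, tip box and beaker within 30 mm of their starts (value of joint gate above 1.3 rad and velocity of joint gate between -0.15 and 0.15 rad/s and contact force between the fingers and pen above 0.8 N and distance between the grasp point and gate_grip below 0.05 m and contact force between basket and pen below 0.1 N and value of joint each of catch1, catch2 above 0.0075 m and distance between basket_bar and hook_seat below 0.02 m and contact force between basket and hook_stand above 0.5 N and height (world z) of basket above 0.04 m and linear speed of basket below 0.1 m/s and distance of each of reagent_bottle, tip_box, beaker from where it was at the start of the episode below 0.03 m); the arm keeps its last pose, push and grip.
It fails at once if a bystander is knocked over (angle between any of reagent_bottle, beaker's own z axis and vertical above 0.5 rad).
It fails at once if the catch nearer the post is squeezed in while the one nearer the hinge is out (value of joint catch2 above 0.0075 m and value of joint catch1 below 0.005 m).
It also fails if it takes over 72 s, if anything falls off the work surface, if the arm or the gripper's body presses on something with over 40 N, if the wrist force passes 120 N, or if a joint passes its speed limit or range.

ROBOT

A 7-joint arm with a two-finger parallel gripper is mounted at the origin on the work surface. World frame = base frame: x ahead of the robot, y to its left, z up, the work surface at z = 0. Lengths are in mm, angles in rad, forces in N, time in s.
With the tool pointing down it reaches from about 400 to 875 mm from the base axis. Payload 4.4 kg.
Tool frame: the origin (TCP) lies between the finger pads, 19 mm behind the fingertips; this is the grasp point; z points along the fingers, y is the line along which they close (so a half turn about z gives the same grasp; the last joint's range is limited). The gripper opens to 85 mm and grips with 20 to 120 N. Pads are 22 mm wide; open, the fingers measure 114 mm over their backs; the gripper's body (76 mm by 85 mm) begins 54 mm behind the grasp point. The pads swing forward as they close: fully open they stand 13 mm farther back than shut.
Start: joints at [1.14, 0.628, 0.038, 1.517, -0.027, 0.996, -0.02], TCP at [231.923, -607.231, 250.013] pointing down, gripper open.
Joint ranges: [-3.06, 3.06], [-0.37, 2.12], [-1.25, 1.32], [0.18, 2.47], [-1.1, 4.24], [0.23, 1.98], [-2.94, 2.94]. Speed limits (rad/s): [2.57, 2.57, 3.14, 3.14, 3.14, 3.14, 3.14].

INTERFACE

Orientations are given as [roll, pitch, yaw] about the fixed x, y, z axes, in that order (R = Rz(yaw) Ry(pitch) Rx(roll)).
In Python, from cell import read_state, get_image, camera_params, finish_job gives the robot as it stands.
- The arm moves only by the tool arm_command, never from a script. Its argument "deltas" is a list of rows, each an object of numbers: "dx", "dy", "dz": the shift along the world's x, y, z in m; "yaw": the turn about the world's z in degrees; "jaw": the opening, from 0 (shut) to 1 (fully open). A call has 1 to 20 rows; each row is the pose to reach, as a shift and turn from the pose commanded when the call began; what a row does not reach only later rows make up. A row lasts 1/10 s, in which the tool goes at most 50 mm and 8.59 degrees, less where a joint would pass 70% of its speed; a pose out of reach is approached as far as the arm can. A call with a gripper value outside its range is refused whole. The fingers move at their own pace and stop on an object; the grip force is fixed at half the most. Time passes only in rows, so rows that repeat a pose let the fingers close. It gives the time, the measured TCP pose, the force, the opening and the grip force at its end, in the units of the state.
- read_state(): the state, without advancing time (a new reading comes with each control period).
- get_image(name): name is "scene" or "side" or "wrist"; returns (picture, depth): 420x560x3 uint8, red, green, blue; 420x560 float32, mm along the optical axis (not along the pixel's ray), 0 where there is no reading.
- camera_params(name): a dict with "camera_matrix" (3x3 intrinsics, pixels), "extrinsics" (4x4, takes a point from camera to world coordinates). Camera axes: x right, y down, z forward; pixel columns grow to the right and rows downward; lengths in mm; the calibration is good to about 2 mm. A picture is of the moment at which its call begins: read the wrist's pose just before it. camera_params takes no time and is no camera call; for the wrist camera it gives the pose at the moment of the call.
- finish_job(): hands the job in; it is judged then, once.
The state is a dict: "clock": time; "qpos": joint angles; "qd": joint speeds; "tau": joint torques, N m; "eef_pos": TCP position; "tool_rot": TCP orientation; "force": force on the tool from outside, world axes, zero at the start; "torque": the same for the moment, N m; "width": finger opening in mm; "gripper_force": force on a finger pad.
Only numpy, scipy, OpenCV 4.12 (cv2) and the standard library are available. Lean on these libraries where they do the work, as an engineer would, in place of code of your own. Each camera call takes 0.05 s, during which the arm holds its last target. There are 200 camera calls.

## Working session

There is one attempt and no reset: what is moved stays moved. The work goes in short steps, Python scripts to look and compute and a tool call to move; the robot and the scene stay as the last step left them, time stands still between calls to the robot, and variables do not carry over. Pictures are saved under pics/ and viewed, at most 10 in all, crops included, and the job is handed in when it is done.

Besides the shell and the picture viewer there is one more tool, called by a JSON object that holds its "op" and its "data". arm_command: Moves the arm, as the interface text tells. Its arguments: {"type":"object","properties":{"deltas":{"type":"array"}},"required":["deltas"]}

```bash
mkdir -p pics; cat > h.py <<'E'
import numpy as np, cv2
from cell import *
def grab(n):
    P=camera_params(n); im,d=get_image(n); return im,d,np.array(P["camera_matrix"]),np.array(P["extrinsics"])
def cloud(d,K,E):
    v,u=np.indices(d.shape); p=np.stack([(u-K[0,2])/K[0,0]*d,(v-K[1,2])/K[1,1]*d,d,np.ones_like(d)],-1)@E.T
    return p[...,:3]
def save(n,im): cv2.imwrite('pics/'+n,im[...,::-1])
E
python3 - <<'E'
from h import *
for n in("scene","side","wrist"):
    im,d,K,E=grab(n); np.savez(n+'0.npz',im=im,d=d,K=K,E=E); print(n,E[:3,3],E[:3,2],(d>0).mean()); 
    if n!='wrist': save(n+'0.png',im)
s=read_state();print(s['clock'],s['eef_pos'],s['tool_rot'],s['force'],s['width'])
E
```

```text
scene [1034.55724796 -875.42205841  983.38767763] [-0.44406773  0.62675072 -0.64030257] 0.9951955782312926
side [106.57086586 477.69339488 786.60406271] [ 0.39508147 -0.56924926 -0.72101728] 0.9959396258503401
wrist [ 302.45745946 -579.46115692  374.57002943] [-0.27769862 -0.10307406 -0.95512262] 0.995922619047619
0.15 [ 231.77429482 -606.80592288  249.31829453] [-3.14017272e+00  1.18867301e-05  3.64780825e-01] [-0.39618755  0.11145651 -0.76654812] 85.44811088729764
```

View pics/scene0.png

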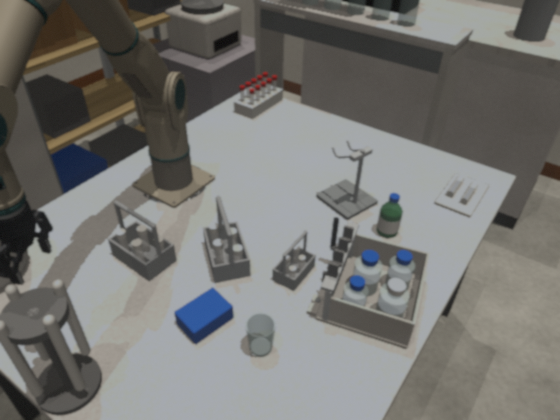

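View pics/side0.png

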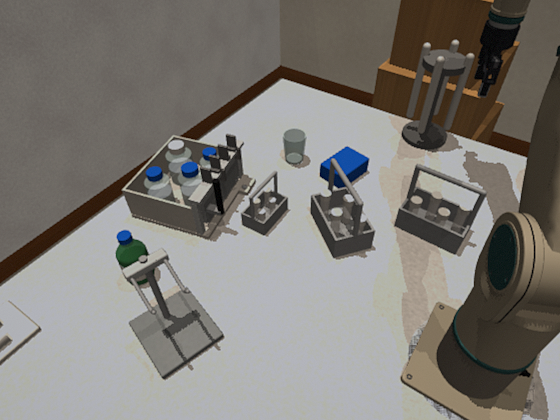

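The smallest basket is at scene (295,265) / side (265,205), directly in front of the pen gate. The fork stand is at scene (350,180) / side (170,310), and the pen at scene (375,285) / side (185,185). Next I'll take metric positions from the depth clouds.

```bash
python3 - <<'E'
from h import *
# top-down height map, 1px=1.25mm ; x 300..1000, y -500..300
H=np.zeros((560,640),np.float32)
for n in("scene","side"):
    z=np.load(n+'0.npz'); p=cloud(z['d'],z['K'],z['E'])[z['d']>0].reshape(-1,3)
    m=(p[:,0]>300)&(p[:,0]<1000)&(p[:,1]>-500)&(p[:,1]<300)&(p[:,2]<260)
    p=p[m]; i=((p[:,0]-300)/1.25).astype(int); j=((300-p[:,1])/1.25).astype(int)
    np.maximum.at(H,(559-np.clip(i,0,559),np.clip(j,0,639)),p[:,2])
    print(n,np.percentile(p[(p[:,2]<12)][:,2],[10,50,90]))
H=cv2.dilate(H,np.ones((3,3)))
c=cv2.applyColorMap(np.clip(H,0,250).astype(np.uint8),cv2.COLORMAP_JET)
for k in range(0,640,80): cv2.putText(c,str(300-int(k*1.25)),(k,10),0,.35,(255,255,255)); cv2.line(c,(k,0),(k,560),(90,90,90),1)
for k in range(0,560,80): cv2.putText(c,str(300+int((559-k)*1.25)),(0,k+10),0,.35,(255,255,255)); cv2.line(c,(0,k),(640,k),(90,90,90),1)
cv2.imwrite('pics/top.png',c)
E
```

```text
scene [-3.49605336 -0.53399796  2.53144524]
side [-1.71615639  0.15776469  2.29438882]
```

View pics/top.png

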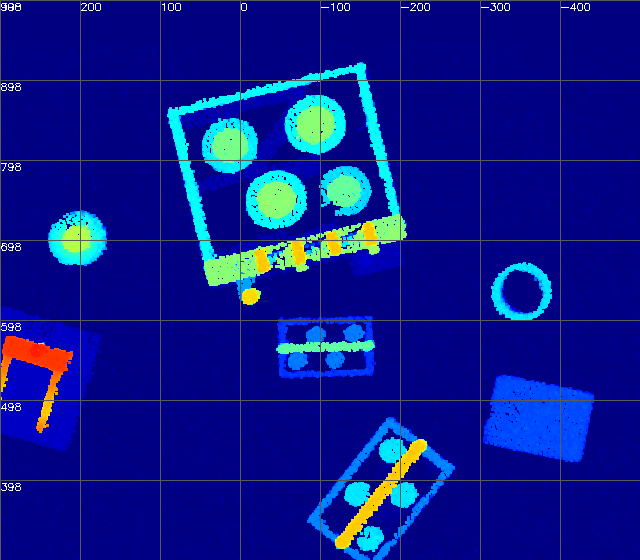

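The top-down map shows the basket bar near (565,-105), the header with 4 tabs, the post near (627,-10), and the stand near y ≈ 260. Now the exact fits.

```bash
cat >> h.py <<'E'
def pts(tag='0',names=("scene","side")):
    return {n:(lambda z: cloud(z['d'],z['K'],z['E'])[z['d']>0].reshape(-1,3))(np.load(n+tag+'.npz')) for n in names}
def box(p,x0,x1,y0,y1,z0,z1): return p[(p[:,0]>x0)&(p[:,0]<x1)&(p[:,1]>y0)&(p[:,1]<y1)&(p[:,2]>z0)&(p[:,2]<z1)]
def rect(q):
    r=cv2.minAreaRect(q[:,:2].astype(np.float32)); return np.round(r[0],1),np.round(r[1],1),round(r[2],1)
E
python3 - <<'E'
from h import *
P=pts()
P['both']=np.vstack(list(P.values()))
for n,p in P.items():
    print(n)
    b=box(p,530,600,-175,-35,100,130); print(' bar',len(b),rect(b),np.percentile(b[:,2],[5,50,95]))
    b=box(p,520,620,-180,-30,35,55); print(' rim',rect(b))
    b=box(p,600,950,-230,130,88,101); print(' walls',rect(b))
    b=box(p,600,800,-230,70,122,134); print(' header',rect(b),np.median(b[:,2]))
    b=box(p,600,800,-230,70,150,180)
    im=np.zeros((200,300),np.uint8); im[(b[:,0]-600).astype(int).clip(0,199),(b[:,1]+230).astype(int).clip(0,299)]=255
    im=cv2.dilate(im,np.ones((3,3)))
    k,L,st,c=cv2.connectedComponentsWithStats(im)
    lab=L[(b[:,0]-600).astype(int).clip(0,199),(b[:,1]+230).astype(int).clip(0,299)]
    for i in range(1,k):
        if st[i,4]>60: q=b[lab==i]; print('  tab/post',rect(q),np.percentile(q[:,2],[5,95]).round())
    b=box(p,400,700,170,460,10,22); print(' base',rect(b))
    b=box(p,500,650,180,400,202,216); print(' block',rect(b),np.percentile(b[:,2],[5,50,95]))
    b=box(p,440,650,180,400,165,200); print(' prongs',rect(b))
    im=np.zeros((250,220),np.uint8); im[(b[:,0]-400).astype(int),(b[:,1]-180).astype(int)]=255; im=cv2.dilate(im,np.ones((3,3)))
    k,L,st,c=cv2.connectedComponentsWithStats(im); lab=L[(b[:,0]-400).astype(int),(b[:,1]-180).astype(int)]
    for i in range(1,k):
        if st[i,4]>60: q=b[lab==i]; print('  prong',rect(q),q[q[:,2].argmin()].round(),np.percentile(q[:,2],[5,95]).round())
E
```

```text
scene
 bar 128 (array([ 566.6, -108.7]), array([  9.8, 113.8]), 1.2) [104.49444632 117.42591177 120.494856  ]
 rim (array([ 566.9, -108.3]), array([ 71.4, 118.7]), 0.9)
 walls (array([766.8, -62.6]), array([256.1, 251.9]), 13.8)
 header (array([698.5, -83.8]), array([239.5, 167.7]), 80.8) 128.98603900481748
  tab/post (array([631.6, -17.2]), array([14.6,  9.3]), 25.0) [152. 169.]
  tab/post (array([674.3, -28.5]), array([25.4, 10.6]), 14.6) [152. 173.]
  tab/post (array([685.4, -74.6]), array([26., 11.]), 15.1) [152. 175.]
  tab/post (array([ 696.4, -117.7]), array([25.4,  9.6]), 16.9) [152. 173.]
  tab/post (array([ 707.3, -163.8]), array([26. ,  9.6]), 13.8) [151. 174.]
 base (array([582.1, 245.5]), array([146.6, 266.1]), 72.3)
 block (array([557.8, 252.8]), array([82.6, 24.5]), 74.5) [202.75471209 207.66347176 212.57653997]
 prongs (array([519.6, 264.3]), array([ 80.6, 104.7]), 73.8)
  prong (array([470.7, 247.4]), array([ 5.7, 19.9]), 66.2) [480. 243. 170.] [170. 189.]
  prong (array([491.1, 307.6]), array([ 7.1, 25.6]), 61.4) [504. 304. 166.] [169. 189.]
  prong (array([488.3, 2
[... 1864 characters left out ...]
st (array([685.1, -73.4]), array([27.6, 13.6]), 15.1) [152. 174.]
  tab/post (array([ 696.4, -116.3]), array([26.4, 12.2]), 16.9) [152. 173.]
  tab/post (array([ 707.4, -162.3]), array([26.7, 12.7]), 13.0) [151. 174.]
 base (array([581.9, 245.7]), array([147.1, 265.9]), 72.8)
 block (array([557.3, 253.6]), array([83.8, 25.8]), 74.5) [203.57151023 208.55988912 213.57308746]
 prongs (array([519.8, 265.1]), array([ 82.3, 104.7]), 73.8)
  prong (array([511.4, 266.2]), array([81. , 90.6]), 76.4) [511. 303. 166.] [171. 199.]
  prong (array([563.4, 250.9]), array([15.2, 22.7]), 30.1) [557. 256. 165.] [168. 197.]
  prong (array([576.4, 283.6]), array([15.4,  4.2]), 79.7) [573. 276. 193.] [193. 199.]
```

{"op": "arm_command", "data": {"deltas": [{"dx":0.01,"dy":0.03,"dz":0.01,"yaw":8,"jaw":1},{"dx":0.03,"dy":0.07,"dz":0.02,"yaw":16,"jaw":1},{"dx":0.05,"dy":0.11,"dz":0.02,"yaw":24,"jaw":1},{"dx":0.07,"dy":0.15,"dz":0.02,"yaw":32,"jaw":1},{"dx":0.1,"dy":0.19,"dz":0.02,"yaw":40,"jaw":1},{"dx":0.13,"dy":0.23,"dz":0.02,"yaw":48,"jaw":1},{"dx":0.16,"dy":0.26,"dz":0.02,"yaw":56,"jaw":1},{"dx":0.19,"dy":0.3,"dz":0.02,"yaw":64,"jaw":1},{"dx":0.22,"dy":0.34,"dz":0.02,"yaw":70,"jaw":1},{"dx":0.22,"dy":0.34,"dz":0.02,"yaw":70,"jaw":1}]}}

```text
clock: 1.15
eef_pos: [456.8, -259.7, 270.4]
tool_rot: [3.137, -0.004, 1.6]
force: [-0.0, -0.6, -0.5]
width: 85.2
gripper_force: 0.0
```

```bash
python3 -c "
from h import *
s=read_state();print(s['clock'],s['eef_pos'],s['tool_rot'],s['qpos'],s['force'])"
```

```text
1.15 [ 456.82153272 -259.66047171  270.3892221 ] [ 3.13738578 -0.00421586  1.60031933] [ 0.70464521  0.44095968 -0.34032925  1.83253402  0.17630095  0.89598207
  0.31369606] [-0.00631753 -0.60721204 -0.45843075]
```

{"op": "arm_command", "data": {"deltas": [{"dx":0.025,"dy":0.035,"jaw":1},{"dx":0.055,"dy":0.075,"jaw":1},{"dx":0.08,"dy":0.115,"dz":-0.02,"jaw":1},{"dx":0.105,"dy":0.15,"dz":-0.04,"jaw":1},{"dx":0.114,"dy":0.16,"dz":-0.055,"jaw":1},{"dx":0.114,"dy":0.16,"dz":-0.06,"jaw":1},{"dx":0.114,"dy":0.16,"dz":-0.06,"jaw":1}]}}

```text
invalid input at $.deltas[0]: expected keys dx, dy, dz, yaw, jaw
```

```bash
python3 - <<'E'
from h import *
s=read_state();print(s['eef_pos'],s['tool_rot'])
im,d,K,E=grab('wrist'); save('w1.png',im); np.savez('wrist1.npz',im=im,d=d,K=K,E=E)
p=cloud(d,K,E)[d>0]
b=box(p,530,600,-165,-45,108,130); print(len(b),rect(b),np.percentile(b[:,2],[5,50,95]))
b=box(p,520,620,-180,-30,35,55); print(' rim',rect(b))
for n in('scene',):
    im,d,K,E=grab(n); np.savez(n+'1.npz',im=im,d=d,K=K,E=E)
    z=np.load('scene0.npz'); print(abs(z['d']-d)[260:290,280:310].max())
E
```

```text
[ 456.82153272 -259.66047171  270.3892221 ] [ 3.13738578 -0.00421586  1.60031933]
1000 (array([ 568. , -141.2]), array([ 9.4, 43. ]), 1.7) [114.51277669 119.62355752 121.41902786]
 rim (array([ 568. , -132.9]), array([71.4, 59.5]), 1.1)
1333.0631
```

View pics/w1.png

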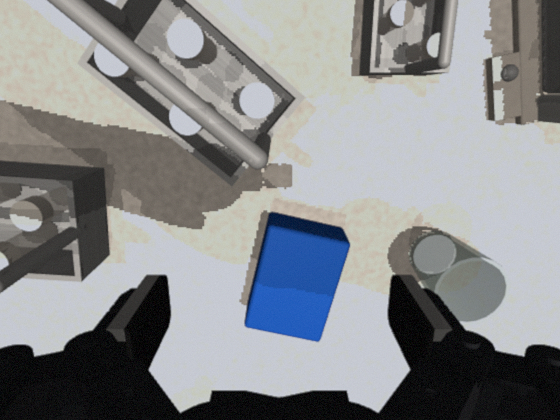

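The wrist view shows the target basket at the top (405,35), the tip box at (297,275), the beaker at (455,275) and the gate sill at (510,75). The bar is at x ≈ 567, and its angle matches the earlier fit. The move was refused because rows need all keys, so I'm resending it.

{"op": "arm_command", "data": {"deltas": [{"dx":0.025,"dy":0.035,"dz":0,"yaw":0,"jaw":1},{"dx":0.055,"dy":0.075,"dz":0,"yaw":0,"jaw":1},{"dx":0.08,"dy":0.115,"dz":-0.02,"yaw":0,"jaw":1},{"dx":0.105,"dy":0.15,"dz":-0.04,"yaw":0.3,"jaw":1},{"dx":0.114,"dy":0.16,"dz":-0.055,"yaw":0.3,"jaw":1},{"dx":0.115,"dy":0.16,"dz":-0.06,"yaw":0.3,"jaw":1},{"dx":0.115,"dy":0.16,"dz":-0.06,"yaw":0.3,"jaw":1},{"dx":0.115,"dy":0.16,"dz":-0.09,"yaw":0.3,"jaw":1},{"dx":0.115,"dy":0.16,"dz":-0.12,"yaw":0.3,"jaw":1},{"dx":0.115,"dy":0.16,"dz":-0.145,"yaw":0.3,"jaw":1},{"dx":0.115,"dy":0.16,"dz":-0.155,"yaw":0.3,"jaw":1},{"dx":0.115,"dy":0.16,"dz":-0.155,"yaw":0.3,"jaw":1},{"dx":0.115,"dy":0.16,"dz":-0.155,"yaw":0.3,"jaw":1}]}}

```text
clock: 2.55
eef_pos: [567.5, -108.5, 116.3]
tool_rot: [3.14, 0.001, 1.59]
force: [-0.4, 0.3, 0.6]
width: 85.3
gripper_force: 0.0
```

Well placed. Close and lift.

{"op": "arm_command", "data": {"deltas": [{"dx":0,"dy":0,"dz":0,"yaw":0,"jaw":0.5},{"dx":0,"dy":0,"dz":0,"yaw":0,"jaw":0},{"dx":0,"dy":0,"dz":0,"yaw":0,"jaw":0},{"dx":0,"dy":0,"dz":0,"yaw":0,"jaw":0},{"dx":0,"dy":0,"dz":0,"yaw":0,"jaw":0},{"dx":0,"dy":0,"dz":0,"yaw":0,"jaw":0},{"dx":0,"dy":0,"dz":0,"yaw":0,"jaw":0},{"dx":0,"dy":0,"dz":0,"yaw":0,"jaw":0},{"dx":0,"dy":0,"dz":0.01,"yaw":0,"jaw":0},{"dx":0,"dy":0,"dz":0.03,"yaw":0,"jaw":0},{"dx":0,"dy":0,"dz":0.05,"yaw":0,"jaw":0},{"dx":0,"dy":0,"dz":0.07,"yaw":0,"jaw":0},{"dx":0,"dy":0,"dz":0.09,"yaw":0,"jaw":0},{"dx":0,"dy":0,"dz":0.1,"yaw":0,"jaw":0},{"dx":0,"dy":0,"dz":0.103,"yaw":0,"jaw":0},{"dx":0,"dy":0,"dz":0.103,"yaw":0,"jaw":0}]}}

```text
clock: 4.15
eef_pos: [566.5, -107.3, 217.8]
tool_rot: [-3.141, -0.0, 1.592]
force: [-0.9, 0.6, -2.4]
width: 6.8
gripper_force: 58.6
```

{"op": "arm_command", "data": {"deltas": [{"dx":-0.01,"dy":0.01,"dz":0,"yaw":0,"jaw":0},{"dx":-0.03,"dy":0.035,"dz":0,"yaw":0,"jaw":0},{"dx":-0.05,"dy":0.065,"dz":0,"yaw":0,"jaw":0},{"dx":-0.07,"dy":0.095,"dz":0,"yaw":-2,"jaw":0},{"dx":-0.09,"dy":0.125,"dz":0,"yaw":-4,"jaw":0},{"dx":-0.11,"dy":0.155,"dz":0,"yaw":-6,"jaw":0},{"dx":-0.125,"dy":0.185,"dz":0,"yaw":-8,"jaw":0},{"dx":-0.137,"dy":0.22,"dz":0,"yaw":-10,"jaw":0},{"dx":-0.145,"dy":0.255,"dz":0,"yaw":-12,"jaw":0},{"dx":-0.15,"dy":0.29,"dz":0,"yaw":-14,"jaw":0},{"dx":-0.15,"dy":0.325,"dz":0,"yaw":-16,"jaw":0},{"dx":-0.15,"dy":0.36,"dz":0,"yaw":-17,"jaw":0},{"dx":-0.15,"dy":0.385,"dz":0,"yaw":-17.2,"jaw":0},{"dx":-0.15,"dy":0.398,"dz":0,"yaw":-17.2,"jaw":0},{"dx":-0.15,"dy":0.402,"dz":0,"yaw":-17.2,"jaw":0},{"dx":-0.15,"dy":0.402,"dz":0,"yaw":-17.2,"jaw":0},{"dx":-0.15,"dy":0.402,"dz":0,"yaw":-17.2,"jaw":0}]}}

```text
clock: 5.85
eef_pos: [417.0, 292.7, 217.6]
tool_rot: [-3.141, 0.002, 1.29]
force: [0.8, 0.4, -3.2]
width: 7.1
gripper_force: 58.6
```

```bash
python3 - <<'E'
from h import *
s=read_state();print(s['clock'],s['eef_pos'],s['tool_rot'],s['qpos'])
im,d,K,E=grab('side'); np.savez('side2.npz',im=im,d=d,K=K,E=E); save('s2.png',im)
im,d,K,E=grab('scene'); np.savez('scene2.npz',im=im,d=d,K=K,E=E)
E
```

```text
5.85 [417.01005552 292.71399648 217.62044954] [-3.14136165e+00  2.16718573e-03  1.28968188e+00] [-0.48775841  0.48273781 -0.25792904  1.9343823   0.17644374  0.74792826
 -1.12862072]
```

View pics/s2.png

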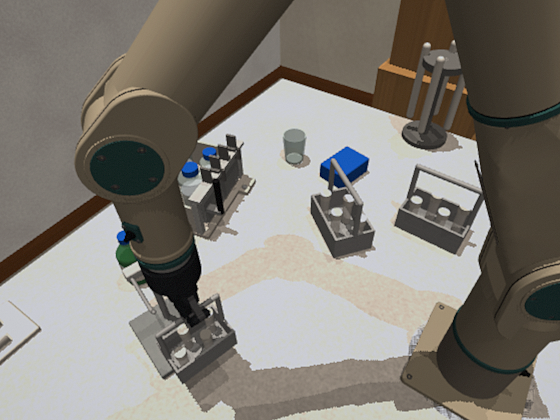

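The basket is held level at side (200,335), in front of the fork tips. I'll go in along the stand's x, then lower.

{"op": "arm_command", "data": {"deltas": [{"dx":0.01,"dy":-0.003,"dz":0,"yaw":0,"jaw":0},{"dx":0.025,"dy":-0.007,"dz":0,"yaw":0,"jaw":0},{"dx":0.04,"dy":-0.011,"dz":0,"yaw":0,"jaw":0},{"dx":0.055,"dy":-0.016,"dz":0,"yaw":0,"jaw":0},{"dx":0.07,"dy":-0.02,"dz":0,"yaw":0,"jaw":0},{"dx":0.077,"dy":-0.022,"dz":0,"yaw":0,"jaw":0},{"dx":0.077,"dy":-0.022,"dz":0,"yaw":0,"jaw":0},{"dx":0.077,"dy":-0.022,"dz":-0.01,"yaw":0,"jaw":0},{"dx":0.077,"dy":-0.022,"dz":-0.02,"yaw":0,"jaw":0},{"dx":0.077,"dy":-0.022,"dz":-0.028,"yaw":0,"jaw":0},{"dx":0.077,"dy":-0.022,"dz":-0.034,"yaw":0,"jaw":0},{"dx":0.077,"dy":-0.022,"dz":-0.038,"yaw":0,"jaw":0},{"dx":0.077,"dy":-0.022,"dz":-0.038,"yaw":0,"jaw":0}]}}

```text
clock: 7.25
eef_pos: [493.5, 272.7, 179.3]
tool_rot: [-3.141, 0.001, 1.292]
force: [-0.2, 0.9, -2.1]
width: 6.9
gripper_force: 58.6
```

{"op": "arm_command", "data": {"deltas": [{"dx":0,"dy":0,"dz":-0.002,"yaw":0,"jaw":0},{"dx":0,"dy":0,"dz":-0.004,"yaw":0,"jaw":0},{"dx":0,"dy":0,"dz":-0.004,"yaw":0,"jaw":0}]}}

```text
clock: 7.55
eef_pos: [494.3, 273.1, 177.5]
tool_rot: [3.14, -0.001, 1.291]
force: [-1.7, -1.1, 6.3]
width: 7.2
gripper_force: 59.7
```

Seated. Open partly, since the cross block is behind, and rise.

{"op": "arm_command", "data": {"deltas": [{"dx":0,"dy":0,"dz":0,"yaw":0,"jaw":0.2},{"dx":0,"dy":0,"dz":0,"yaw":0,"jaw":0.35},{"dx":0,"dy":0,"dz":0,"yaw":0,"jaw":0.35},{"dx":0,"dy":0,"dz":0,"yaw":0,"jaw":0.35},{"dx":0,"dy":0,"dz":0.02,"yaw":0,"jaw":0.35},{"dx":0,"dy":0,"dz":0.05,"yaw":0,"jaw":0.35},{"dx":0,"dy":0,"dz":0.09,"yaw":0,"jaw":0.35},{"dx":0,"dy":0,"dz":0.1,"yaw":0,"jaw":0.35},{"dx":0,"dy":0,"dz":0.1,"yaw":0,"jaw":0.35},{"dx":0,"dy":-0.04,"dz":0.1,"yaw":-5,"jaw":0.35},{"dx":0,"dy":-0.08,"dz":0.1,"yaw":-10,"jaw":0.5},{"dx":0,"dy":-0.12,"dz":0.1,"yaw":-15,"jaw":1},{"dx":0,"dy":-0.15,"dz":0.1,"yaw":-20,"jaw":1},{"dx":0,"dy":-0.15,"dz":0.1,"yaw":-20,"jaw":1}]}}

```text
clock: 8.95
eef_pos: [493.0, 116.8, 274.2]
tool_rot: [-3.141, 0.006, 0.933]
force: [-0.2, -0.8, 0.8]
width: 83.3
gripper_force: 0.0
```

```bash
python3 - <<'E'
from h import *
im,d,K,E=grab('side'); np.savez('side3.npz',im=im,d=d,K=K,E=E); 
im2,d2,K2,E2=grab('scene'); np.savez('scene3.npz',im=im2,d=d2,K=K2,E=E2)
save('s3.png',np.hstack([im[150:,:400],im2[80:350,160:560]]))
s=read_state();print(s['clock'],s['eef_pos'],s['tool_rot'],s['qpos'])
for n,p in pts('3').items():
    b=box(p,600,800,-230,70,140,180); print(n,[rect(box(p,600,800,y-16,y+16,150,180)) for y in(-27,-73,-117,-162)])
E
```

```text
9.05 [493.26588676 122.1369817  274.72323489] [-3.14001676e+00  1.71873081e-03  9.41517229e-01] [-0.1761578   0.4001166  -0.16962799  1.87074734  0.08502074  0.87998274
 -1.01629669]
scene [(array([655., -25.]), array([19.2, 66.2]), 79.6), (array([685.1, -73.3]), array([25.8, 11. ]), 16.6), (array([ 696.6, -118.3]), array([25.3,  8. ]), 10.1), (array([ 707.5, -164.4]), array([25.5,  9.5]), 8.3)]
side [(array([683.1, -21.4]), array([3.1, 5.5]), 61.0), (array([0., 0.]), array([0., 0.]), 0.0), (array([0., 0.]), array([0., 0.]), 0.0), (array([ 696.3, -162.8]), array([6.4, 9.2]), 35.8)]
```

View pics/s3.png

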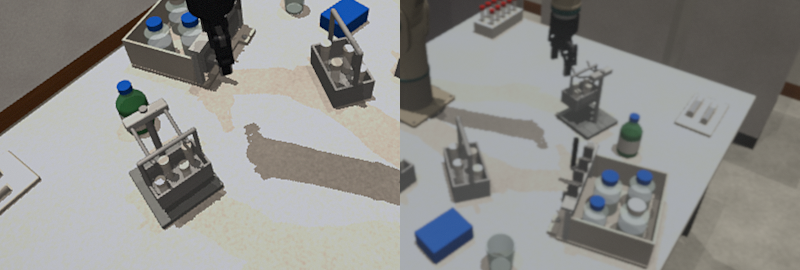

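The basket hangs in the fork, centred at side crop (175,165) and scene crop (580,85). On to catch 1.

{"op": "arm_command", "data": {"deltas": [{"dx":0.01,"dy":-0.015,"dz":0,"yaw":-3,"jaw":0.85},{"dx":0.035,"dy":-0.045,"dz":0,"yaw":-8,"jaw":0.85},{"dx":0.065,"dy":-0.08,"dz":0,"yaw":-13,"jaw":0.85},{"dx":0.095,"dy":-0.12,"dz":0,"yaw":-18,"jaw":0.85},{"dx":0.125,"dy":-0.155,"dz":-0.01,"yaw":-23,"jaw":0.85},{"dx":0.15,"dy":-0.19,"dz":-0.015,"yaw":-28,"jaw":0.85},{"dx":0.175,"dy":-0.22,"dz":-0.02,"yaw":-33,"jaw":0.85},{"dx":0.195,"dy":-0.245,"dz":-0.03,"yaw":-37,"jaw":0.85},{"dx":0.205,"dy":-0.258,"dz":-0.035,"yaw":-40,"jaw":0.85},{"dx":0.208,"dy":-0.262,"dz":-0.036,"yaw":-40.2,"jaw":0.85},{"dx":0.208,"dy":-0.262,"dz":-0.036,"yaw":-40.2,"jaw":0.85},{"dx":0.208,"dy":-0.262,"dz":-0.036,"yaw":-40.2,"jaw":0.85}]}}

```text
clock: 10.25
eef_pos: [701.8, -137.5, 240.1]
tool_rot: [-3.14, -0.0, 0.243]
force: [-1.1, 0.1, 0.3]
width: 72.5
gripper_force: 0.0
```

```bash
python3 - <<'E'
from h import *
s=read_state();print(s['clock'],s['eef_pos'],s['tool_rot'],s['qpos'],s['width'])
im,d,K,E=grab('wrist'); save('w4.png',im); p=cloud(d,K,E)[d>0]
b=box(p,600,800,-230,70,150,180)
I=lambda b:((b[:,0]-600).astype(int),(b[:,1]+230).astype(int))
im=np.zeros((202,302),np.uint8); im[I(b)]=255; im=cv2.dilate(im,np.ones((3,3)))
k,L,st,c=cv2.connectedComponentsWithStats(im)
for i in range(1,k):
    if st[i,4]>60: q=b[L[I(b)]==i]; print(rect(q),np.percentile(q[:,2],[5,95]).round())
E
```

```text
10.25 [ 701.84450193 -137.48075731  240.05190423] [-3.14037339e+00 -8.60000041e-05  2.43311671e-01] [ 0.12949381  0.73996185  0.04882571  1.31737895 -0.03851487  1.08555781
 -1.14393562] 72.46775729460995
(array([632.3, -11.6]), array([15.5, 16.7]), 58.1) [152. 170.]
(array([676.4, -25.7]), array([26.6,  8.4]), 14.6) [152. 175.]
(array([687.6, -71.2]), array([26.2,  7.6]), 14.0) [153. 175.]
(array([ 698.1, -114.9]), array([26.7,  7.1]), 14.0) [153. 175.]
(array([ 709.5, -160.3]), array([26. ,  7.2]), 13.5) [154. 175.]
```

View pics/w4.png

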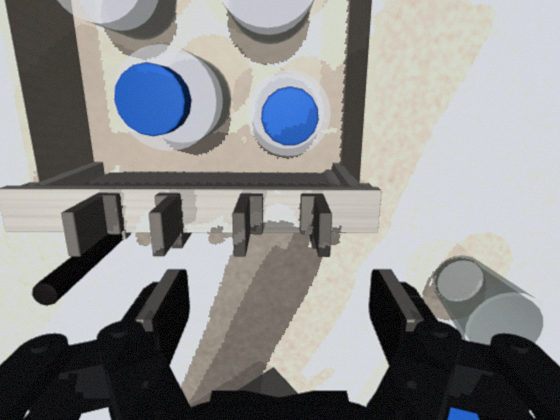

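The tabs of catch 1 sit at columns 240–325 of the wrist view, midway between the fingers (188–370). Going down with a 1 mm correction, squeezing, then opening.

{"op": "arm_command", "data": {"deltas": [{"dx":0.001,"dy":0.001,"dz":-0.01,"yaw":0,"jaw":0.85},{"dx":0.001,"dy":0.001,"dz":-0.03,"yaw":0,"jaw":0.85},{"dx":0.001,"dy":0.001,"dz":-0.05,"yaw":0,"jaw":0.85},{"dx":0.001,"dy":0.001,"dz":-0.07,"yaw":0,"jaw":0.85},{"dx":0.001,"dy":0.001,"dz":-0.08,"yaw":0,"jaw":0.85},{"dx":0.001,"dy":0.001,"dz":-0.082,"yaw":0,"jaw":0.85},{"dx":0.001,"dy":0.001,"dz":-0.082,"yaw":0,"jaw":0.85},{"dx":0.001,"dy":0.001,"dz":-0.082,"yaw":0,"jaw":0.6},{"dx":0.001,"dy":0.001,"dz":-0.082,"yaw":0,"jaw":0.45},{"dx":0.001,"dy":0.001,"dz":-0.082,"yaw":0,"jaw":0.3},{"dx":0.001,"dy":0.001,"dz":-0.082,"yaw":0,"jaw":0.3},{"dx":0.001,"dy":0.001,"dz":-0.082,"yaw":0,"jaw":0.3}]}}

```text
clock: 11.5
eef_pos: [703.8, -137.8, 160.4]
tool_rot: [3.141, -0.003, 0.241]
force: [-2.0, 1.9, 8.4]
width: 27.9
gripper_force: 60.3
```

{"op": "arm_command", "data": {"deltas": [{"dx":0.001,"dy":0,"dz":0,"yaw":0,"jaw":0.3},{"dx":0.001,"dy":0,"dz":0,"yaw":0,"jaw":0.6},{"dx":0.001,"dy":0,"dz":0,"yaw":0,"jaw":0.85},{"dx":0.001,"dy":0,"dz":0,"yaw":0,"jaw":0.85},{"dx":0.001,"dy":0,"dz":0.02,"yaw":0,"jaw":0.85},{"dx":0.001,"dy":0,"dz":0.05,"yaw":0,"jaw":0.85},{"dx":0.001,"dy":0,"dz":0.075,"yaw":0,"jaw":0.85},{"dx":0.001,"dy":0,"dz":0.082,"yaw":0,"jaw":0.85},{"dx":0.001,"dy":0,"dz":0.082,"yaw":0,"jaw":0.85},{"dx":0.001,"dy":0,"dz":0.082,"yaw":0,"jaw":0.85}]}}

```text
clock: 12.5
eef_pos: [703.1, -138.0, 238.4]
tool_rot: [-3.14, 0.002, 0.241]
force: [-0.8, 0.6, -0.5]
width: 72.8
gripper_force: 0.0
```

```bash
cat > tabs.py <<'E'
from h import *
s=read_state();print(s['clock'],s['eef_pos'],s['tool_rot'],s['width'],s['force'])
im,d,K,E=grab('wrist'); p=cloud(d,K,E)[d>0]
b=box(p,600,800,-230,70,150,180)
I=lambda b:((b[:,0]-600).astype(int),(b[:,1]+230).astype(int))
m=np.zeros((202,302),np.uint8); m[I(b)]=255; m=cv2.dilate(m,np.ones((3,3)))
k,L,st,c=cv2.connectedComponentsWithStats(m)
for i in range(1,k):
    if st[i,4]>60: q=b[L[I(b)]==i]; print(rect(q),np.percentile(q[:,2],[5,95]).round())
E
python3 tabs.py
```

```text
12.5 [ 703.1010639  -137.97937261  238.40378485] [-3.14049147e+00  2.18347799e-03  2.40925161e-01] 72.78350107225396 [-0.79125991  0.60952107 -0.51457001]
(array([631.7, -11.3]), array([15.4, 16.3]), 58.5) [152. 170.]
(array([676.2, -25.7]), array([26.9,  8.5]), 15.2) [152. 175.]
(array([687.7, -71.2]), array([26.1,  7.7]), 13.5) [153. 175.]
(array([ 700.9, -124.4]), array([25.8,  7.1]), 13.5) [154. 175.]
(array([ 706.9, -150.6]), array([26.6,  7.1]), 13.7) [156. 175.]
```

Catch 1's tabs are now 27 mm centre to centre, which is 34 mm outer, so fully in. Catch 2 is untouched. Next: catch 2.

{"op": "arm_command", "data": {"deltas": [{"dx":-0.005,"dy":0.02,"dz":0,"yaw":0,"jaw":0.85},{"dx":-0.013,"dy":0.053,"dz":0,"yaw":0,"jaw":0.85},{"dx":-0.02,"dy":0.08,"dz":0,"yaw":0,"jaw":0.85},{"dx":-0.022,"dy":0.089,"dz":0,"yaw":0,"jaw":0.85},{"dx":-0.022,"dy":0.089,"dz":0,"yaw":0,"jaw":0.85},{"dx":-0.022,"dy":0.089,"dz":0,"yaw":0,"jaw":0.85},{"dx":-0.022,"dy":0.089,"dz":-0.02,"yaw":0,"jaw":0.85},{"dx":-0.022,"dy":0.089,"dz":-0.04,"yaw":0,"jaw":0.85},{"dx":-0.022,"dy":0.089,"dz":-0.06,"yaw":0,"jaw":0.85},{"dx":-0.022,"dy":0.089,"dz":-0.076,"yaw":0,"jaw":0.85},{"dx":-0.022,"dy":0.089,"dz":-0.081,"yaw":0,"jaw":0.85},{"dx":-0.022,"dy":0.089,"dz":-0.081,"yaw":0,"jaw":0.85},{"dx":-0.022,"dy":0.089,"dz":-0.081,"yaw":0,"jaw":0.6},{"dx":-0.022,"dy":0.089,"dz":-0.081,"yaw":0,"jaw":0.45},{"dx":-0.022,"dy":0.089,"dz":-0.081,"yaw":0,"jaw":0.3},{"dx":-0.022,"dy":0.089,"dz":-0.081,"yaw":0,"jaw":0.3},{"dx":-0.022,"dy":0.089,"dz":-0.081,"yaw":0,"jaw":0.3}]}}

```text
clock: 14.25
eef_pos: [682.7, -48.2, 161.3]
tool_rot: [-3.141, -0.003, 0.242]
force: [-1.9, 2.5, 8.5]
width: 28.7
gripper_force: 60.3
```

{"op": "arm_command", "data": {"deltas": [{"dx":0,"dy":0,"dz":0,"yaw":0,"jaw":0.3},{"dx":0,"dy":0,"dz":0,"yaw":0,"jaw":0.6},{"dx":0,"dy":0,"dz":0,"yaw":0,"jaw":0.85},{"dx":0,"dy":0,"dz":0,"yaw":0,"jaw":0.85},{"dx":0,"dy":0,"dz":0.02,"yaw":0,"jaw":0.85},{"dx":0,"dy":0,"dz":0.05,"yaw":0,"jaw":0.85},{"dx":0,"dy":0,"dz":0.075,"yaw":0,"jaw":0.85},{"dx":0,"dy":0,"dz":0.082,"yaw":0,"jaw":0.85},{"dx":0,"dy":0,"dz":0.082,"yaw":0,"jaw":0.85},{"dx":0,"dy":0,"dz":0.082,"yaw":0,"jaw":0.85}]}}

```text
clock: 15.25
eef_pos: [681.1, -49.2, 239.6]
tool_rot: [-3.141, 0.002, 0.241]
force: [-0.5, -0.9, -0.2]
width: 72.7
gripper_force: 0.0
```

```bash
python3 tabs.py
```

```text
15.25 [681.10354396 -49.2066821  239.64774739] [-3.14097190e+00  2.17519928e-03  2.40837259e-01] 72.74360514969156 [-0.4719655  -0.89205522 -0.21323095]
(array([632.4, -11.8]), array([15.9, 14.1]), 27.5) [152. 170.]
(array([678.8, -35.1]), array([26.3,  7.1]), 13.9) [154. 175.]
(array([685.2, -61.3]), array([26.2,  7.1]), 13.7) [156. 175.]
(array([ 700.6, -124.1]), array([26.1,  7.6]), 14.3) [152. 175.]
(array([ 706.8, -150.5]), array([26.5,  8.4]), 12.5) [152. 175.]
```

Both catches are fully in. Now take the post.

{"op": "arm_command", "data": {"deltas": [{"dx":-0.015,"dy":0.011,"dz":0,"yaw":0,"jaw":0.85},{"dx":-0.035,"dy":0.026,"dz":0,"yaw":0,"jaw":0.85},{"dx":-0.05,"dy":0.037,"dz":0,"yaw":0,"jaw":0.85},{"dx":-0.0505,"dy":0.0375,"dz":0,"yaw":0,"jaw":0.85},{"dx":-0.0505,"dy":0.0375,"dz":0,"yaw":0,"jaw":0.85},{"dx":-0.0505,"dy":0.0375,"dz":-0.02,"yaw":0,"jaw":0.85},{"dx":-0.0505,"dy":0.0375,"dz":-0.045,"yaw":0,"jaw":0.85},{"dx":-0.0505,"dy":0.0375,"dz":-0.07,"yaw":0,"jaw":0.85},{"dx":-0.0505,"dy":0.0375,"dz":-0.085,"yaw":0,"jaw":0.85},{"dx":-0.0505,"dy":0.0375,"dz":-0.089,"yaw":0,"jaw":0.85},{"dx":-0.0505,"dy":0.0375,"dz":-0.089,"yaw":0,"jaw":0.85},{"dx":-0.0505,"dy":0.0375,"dz":-0.089,"yaw":0,"jaw":0.4},{"dx":-0.0505,"dy":0.0375,"dz":-0.089,"yaw":0,"jaw":0},{"dx":-0.0505,"dy":0.0375,"dz":-0.089,"yaw":0,"jaw":0},{"dx":-0.0505,"dy":0.0375,"dz":-0.089,"yaw":0,"jaw":0},{"dx":-0.0505,"dy":0.0375,"dz":-0.089,"yaw":0,"jaw":0},{"dx":-0.0505,"dy":0.0375,"dz":-0.089,"yaw":0,"jaw":0}]}}

```text
clock: 17.0
eef_pos: [632.0, -11.8, 152.8]
tool_rot: [3.141, -0.001, 0.241]
force: [0.3, -1.3, 4.7]
width: 14.2
gripper_force: 58.4
```

```bash
python3 - <<'E'
from h import *
s=read_state();print(s['eef_pos'],s['width'],s['gripper_force'])
f=np.arctan2(170,-82.3)
for t in range(0,97,6):
    a=f+np.radians(t); print(t,np.round([.189*np.cos(a)+.0823,.189*np.sin(a)-.170],3))
E
```

```text
[631.96873144 -11.82371965 152.80293194] 14.246491344197585 58.40018570423126
0 [-0.  0.]
6 [-0.017 -0.009]
12 [-0.034 -0.021]
18 [-0.049 -0.034]
24 [-0.062 -0.048]
30 [-0.074 -0.064]
36 [-0.084 -0.081]
42 [-0.093 -0.099]
48 [-0.099 -0.117]
54 [-0.104 -0.137]
60 [-0.106 -0.156]
66 [-0.107 -0.176]
72 [-0.105 -0.196]
78 [-0.101 -0.215]
84 [-0.095 -0.234]
90 [-0.088 -0.252]
96 [-0.078 -0.27 ]
```

{"op": "arm_command", "data": {"deltas": [{"dx":-0.008,"dy":-0.004,"dz":0,"yaw":0,"jaw":0},{"dx":-0.017,"dy":-0.009,"dz":0,"yaw":0,"jaw":0},{"dx":-0.026,"dy":-0.015,"dz":0,"yaw":0,"jaw":0},{"dx":-0.034,"dy":-0.021,"dz":0,"yaw":0,"jaw":0},{"dx":-0.042,"dy":-0.027,"dz":0,"yaw":0,"jaw":0},{"dx":-0.049,"dy":-0.034,"dz":0,"yaw":0,"jaw":0},{"dx":-0.056,"dy":-0.041,"dz":0,"yaw":0,"jaw":0},{"dx":-0.062,"dy":-0.048,"dz":0,"yaw":0,"jaw":0},{"dx":-0.068,"dy":-0.056,"dz":0,"yaw":0,"jaw":0},{"dx":-0.074,"dy":-0.064,"dz":0,"yaw":0,"jaw":0},{"dx":-0.079,"dy":-0.072,"dz":0,"yaw":0,"jaw":0},{"dx":-0.084,"dy":-0.081,"dz":0,"yaw":0,"jaw":0},{"dx":-0.084,"dy":-0.081,"dz":0,"yaw":0,"jaw":0}]}}

```text
clock: 18.3
eef_pos: [544.9, -90.8, 152.7]
tool_rot: [-3.137, 0.002, 0.242]
force: [-2.9, 5.9, 11.7]
width: 14.3
gripper_force: 59.9
```

{"op": "arm_command", "data": {"deltas": [{"dx":-0.005,"dy":-0.009,"dz":0,"yaw":0,"jaw":0},{"dx":-0.009,"dy":-0.018,"dz":0,"yaw":0,"jaw":0},{"dx":-0.012,"dy":-0.027,"dz":0,"yaw":0,"jaw":0},{"dx":-0.015,"dy":-0.036,"dz":0,"yaw":0,"jaw":0},{"dx":-0.018,"dy":-0.046,"dz":0,"yaw":0,"jaw":0},{"dx":-0.02,"dy":-0.056,"dz":0,"yaw":0,"jaw":0},{"dx":-0.021,"dy":-0.065,"dz":0,"yaw":0,"jaw":0},{"dx":-0.022,"dy":-0.075,"dz":0,"yaw":0,"jaw":0},{"dx":-0.023,"dy":-0.085,"dz":0,"yaw":0,"jaw":0},{"dx":-0.023,"dy":-0.095,"dz":0,"yaw":0,"jaw":0},{"dx":-0.022,"dy":-0.105,"dz":0,"yaw":0,"jaw":0},{"dx":-0.021,"dy":-0.115,"dz":0,"yaw":0,"jaw":0},{"dx":-0.019,"dy":-0.125,"dz":0,"yaw":0,"jaw":0},{"dx":-0.017,"dy":-0.134,"dz":0,"yaw":0,"jaw":0},{"dx":-0.014,"dy":-0.144,"dz":0,"yaw":0,"jaw":0},{"dx":-0.011,"dy":-0.153,"dz":0,"yaw":0,"jaw":0},{"dx":-0.008,"dy":-0.162,"dz":0,"yaw":0,"jaw":0},{"dx":-0.004,"dy":-0.171,"dz":0,"yaw":0,"jaw":0},{"dx":-0.004,"dy":-0.171,"dz":0,"yaw":0,"jaw":0},{"dx":-0.004,"dy":-0.171,"dz":0,"yaw":0,"jaw":0}]}}

```text
clock: 20.3
eef_pos: [539.2, -263.2, 152.0]
tool_rot: [-3.138, 0.007, 0.241]
force: [-6.9, 2.0, 11.5]
width: 14.3
gripper_force: 61.0
```

```bash
python3 - <<'E'
from h import *
im,d,K,E=grab('side'); np.savez('side5.npz',im=im,d=d,K=K,E=E)
im2,d2,K2,E2=grab('scene'); np.savez('scene5.npz',im=im2,d=d2,K=K2,E=E2)
save('s5.png',np.hstack([im[50:380,:400],im2[90:420,160:560]]))
s=read_state();print(s['clock'],s['eef_pos'],s['qd'].round(3) if hasattr(s['qd'],'round') else s['qd'],s['force'],s['width'],s['gripper_force'])
e=np.array(s['eef_pos']);print('gate',np.arctan2(e[1]+182,e[0]-713.8)%(2*np.pi)-np.arctan2(170,-82.3))
E
```

```text
20.4 [ 539.10148353 -263.01787317  152.04735531] [-0.003 -0.002  0.001  0.003  0.     0.    -0.002] [-6.98624441  2.02426752 10.80878081] 14.49958858856343 60.94116568565369
gate 1.5541713162216042
```

View pics/s5.png

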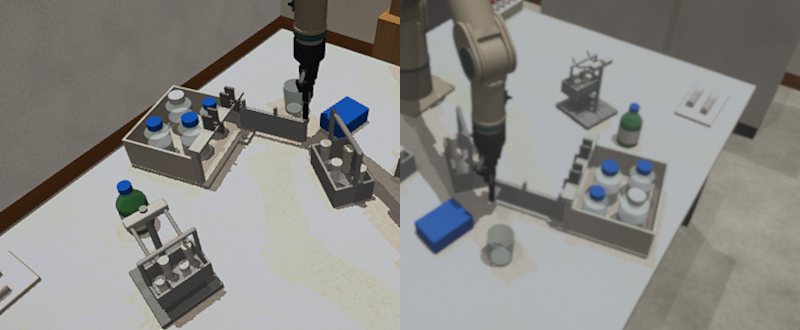

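The gate stands square to the pen's front (side crop (275,122)) and is held by the post. The basket hangs at (175,260) and the bystanders look unmoved. Handing in.

```bash
python3 -c "
from cell import *
print(finish_job())"
```

```text
the job is handed in; nothing more can be done
None
```

I handed the job in at about 20 s on the robot's clock, with no verdict shown: the basket hangs in the fork, both catches are fully squeezed in the right order, and the gripper holds the gate by its post at about 1.55 rad.

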